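Rub down the masking tape on a glazed panel

TASK

Rub down the curved strip of masking tape on the white sprung panel: with the fingertips pointing down and centred on the tape, press the panel down lightly and stroke along the whole curve from the red dot to the blue dot, so that the panel visibly gives on its springs everywhere along the tape but never bottoms out. Then lift off so that the panel comes up again. Do not pick up, push or shift the things standing round it.

Things in the scene. Friction and masses are not known exactly. Their poses are not given: they have to be found in the camera images.
- panel (a joint): how far the white panel is pressed down on its springs, m: 0 = up at rest, 0.012 = bottomed out. It starts to give at about 2.4 N and bottoms at about 7 N (400 N/m); it only moves straight down, stays level, and springs back when let go.
- mark_1 (a point): point on the upper face of the panel (40 mm above the table at rest), at the centre of the red dot, the start of the tape; x along the panel's length towards the blue end, y across it, z up. The panel is a white glazed rectangle, 200x110 mm, level on a sprung wooden stand fixed to the table at any angle. A red dot and a blue dot, 15 mm across, lie near the middles of its short sides, 156 mm apart.
- mark_2 (a point): point on the upper face of the panel (40 mm above the table at rest), on the tape, 1/6 of the way from red to blue, measured along x; x along the panel's length towards the blue end, y across it, z up. 
- mark_3 (a point): point on the upper face of the panel (40 mm above the table at rest), on the tape, 2/6 of the way from red to blue, measured along x; x along the panel's length towards the blue end, y across it, z up. 
- mark_4 (a point): point on the upper face of the panel (40 mm above the table at rest), on the tape, half of the way from red to blue, measured along x; x along the panel's length towards the blue end, y across it, z up. This is the panel's middle. Ochre-tan tape, 12 mm wide, S-shaped; centre line from this point, mm: y = 26 sin(pi x / 78), x from -78 (red) to 78 (blue). Tape and dots are flat (2 mm, not felt).
- mark_5 (a point): point on the upper face of the panel (40 mm above the table at rest), on the tape, 4/6 of the way from red to blue, measured along x; x along the panel's length towards the blue end, y across it, z up. 
- mark_6 (a point): point on the upper face of the panel (40 mm above the table at rest), on the tape, 5/6 of the way from red to blue, measured along x; x along the panel's length towards the blue end, y across it, z up. 
- mark_7 (a point): point on the upper face of the panel (40 mm above the table at rest), at the centre of the blue dot, the end of the tape; x along the panel's length towards the blue end, y across it, z up. 
- wooden_rib: flat kidney-shaped wooden scraper, 49x99x8 mm, lying close beside one long side of the stand; loose, to be left alone; origin at the centre of its underside, z up
- tube_offcut: short grey-green clay tube standing upright, 53 mm across, 50 mm high, close beside the stand's other long side; loose, to be left alone; origin at the centre of its underside, z up
- tape_roll: roll of tan masking tape lying flat, 96 mm across, 24 mm high, left or right of the stand; loose, to be left alone; origin at the centre of its underside, z up
- slip_jar: grey stoneware jar with black lid, 68 mm across, 104 mm high, left or right of the stand; loose, to be left alone; origin at the centre of its underside, z up
- slip_bowl: white enamel bowl with blue rim, 150 mm across, 57 mm high, at the left of the table; loose, to be left alone; origin at the centre of its underside, z up

How it is judged:
By the outcome, as a careful person would: the job done as asked, in the order asked, and still so for the second after the job is handed in, with the robot touching nothing.
It also fails if it takes over 45 s, if anything falls off the work surface, if the arm or the gripper's body presses on something with over 40 N, if the wrist force passes 120 N, or if a joint passes its speed limit or range.

ROBOT

A 6-joint arm with a two-finger parallel gripper is mounted at the origin on a cart in front of the work surface, level with it; the furniture and walls round the work are solid. World frame = base frame: x ahead of the robot, y to its left, z up, the work surface at z = 0. Lengths are in m, angles in rad, forces in N, time in s.
With the tool pointing down it reaches from about 0.375 to 0.9 m from the base axis. Payload 3.1 kg.
Tool frame: the origin (TCP) lies at the very end of the fingers, on their centre line; the grasp point (between the pads) lies 19 mm behind it; z points along the fingers, y is the direction in which the jaws open and shut (so a half turn about z gives the same grasp; the last joint's range is limited). The gripper opens to 85 mm and grips with 20 to 120 N. Pads are 22 mm wide; open, the fingers measure 114 mm over their backs; the gripper's body (76 mm by 85 mm) begins 54 mm behind the grasp point. The pads swing forward as they close: fully open they stand 13 mm farther back than shut.
Start: joints at [0.962, 0.527, 1.433, -0, 1.181, -0.178], TCP at [0.261, 0.568, 0.231] pointing down, gripper open.
Joint ranges: [-3.08, 3.08], [-0.75, 2.2], [0.22, 2.44], [-1.43, 4.57], [0, 2.65], [-2.85, 2.85]. Speed limits (rad/s): [2.79, 2.79, 3.14, 3.14, 3.14, 3.14].

INTERFACE

Orientations are given as a unit quaternion [x, y, z, w].
In Python, from station import * gives the robot as it stands.
- The arm moves only by the tool jog_arm, never from a script. Its argument "motion" is a list of rows, each a list of 5 numbers: the shift along the world's x, y, z in cm, then the turn about the world's z in degrees, then the closure in counts, from 0 (fully open) to 255 (shut). In form: [[tx, ty, tz, yaw, jaw], ...]. A call has 1 to 10 rows; each row shifts and turns the pose as measured when the row begins; what a row does not reach is not made up. A row lasts 1/12 s, in which the tool goes at most 41.7 mm and 7.16 degrees, less where a joint would pass 70% of its speed; a pose out of reach is approached as far as the arm can. A call with a gripper value outside its range is refused whole. The fingers move at their own pace and stop on an object; "squeeze" is the grip in N (left out, the last holds). Time passes only in rows, so rows that do not move let the fingers close. It gives the time, the measured TCP pose, the force and the opening at its end, in the units of the state.
- sense(): the state, without advancing time (a new reading comes with each control period).
- snapshot(name): name is "scene" or "side" or "wrist"; returns a dict with "img" (480x640x3 uint8, red, green, blue), "depth" (480x640 float32, m along the optical axis (not along the pixel's ray), 0 where there is no reading), "intrinsics" (3x3 intrinsics, pixels), "eye" and "attitude" of the camera in the world. Camera axes: x right, y down, z forward; pixel columns grow to the right and rows downward; lengths in m; the calibration is good to about 2 mm. The wrist camera is an equidistant fisheye: a pixel r from the principal point sees the ray r / f radians off the axis. A picture is of the moment at which its call begins.
- sign_off(): hands the job in, once; it reports no verdict.
The state is a dict: "t": time; "q": joint angles; "qd": joint speeds; "tau": joint torques, N m; "tcp_pos": TCP position; "tool_rot": TCP orientation; "force": force on the tool from outside, world axes, zero at the start; "ft_torque": the same for the moment, N m; "finger_gap": opening from 0.0 (shut) to 1.0 (fully open).
Only numpy, scipy, OpenCV 4.12 (cv2) and the standard library are available. Lean on these libraries where they do the work, as an engineer would, in place of code of your own. Each camera call takes 0.05 s, during which the arm holds its last target.

## Working session

There is one attempt and no reset: what is moved stays moved. The work goes in short steps, Python scripts to look and compute and a tool call to move; the robot and the scene stay as the last step left them, time stands still between calls to the robot, and variables do not carry over. Pictures are saved under pics/ and viewed, and the job is handed in when it is done.

Besides the shell and the picture viewer there is one more tool, called after "Emit:" by a JSON object that holds its "method" and its "body", one argument or row to a line. jog_arm: Moves the arm, as the interface text tells. Its arguments: {"type":"object","properties":{"motion":{"type":"array","items":{"type":"array","items":{"type":"number"}}},"squeeze":{"type":"number"}},"required":["motion"]}

```bash
mkdir -p pics; ls; python3 - <<'E'
from station import *
import cv2
print(sense())
for n in ("scene","side"):
    s=snapshot(n); cv2.imwrite(f"pics/{n}0.png",s["img"][:,:,::-1]); print(n,s["eye"],s["attitude"],s["intrinsics"])
E
```

```text
pics
{'t': 0.0, 'q': array([ 9.61483151e-01,  5.28474322e-01,  1.43392090e+00, -3.48159008e-05,
        1.18138368e+00, -1.78528152e-01]), 'qd': array([-1.49074091e-03, -1.97616239e-05,  2.52239348e-05,  4.81582179e-04,
       -8.05797964e-04,  1.06561054e-03]), 'tau': array([-2.75239599e-04, -4.42347622e+01, -1.78022039e+01, -1.94510535e-04,
        8.46285751e-03, -1.19452420e-05]), 'tcp_pos': array([0.2605674 , 0.56729686, 0.23032269]), 'tool_rot': array([ 2.13724286e-01,  9.76893410e-01, -1.01558388e-03, -4.04690272e-04]), 'force': array([-0.49146911,  0.37707923, -0.25777393]), 'ft_torque': array([-0.01041067, -0.02682728,  0.0088386 ]), 'finger_gap': 0.9973614764740726}
scene [-0.15151356 -0.80072722  1.0169567 ] [ 0.86366011 -0.29525901  0.13522199 -0.38552346] [[551.48032828   0.         326.2604663 ]
 [  0.         551.48032828 236.36435163]
 [  0.           0.           1.        ]]
side [ 0.06991215 -0.94005128  0.86135323] [ 0.86653024 -0.20473885  0.09559309 -0.44504977] [[542.59142387   0.         330.34469372]
 [  0.         542.59142387 243.02094818]
 [  0.           0.           1.        ]]
```

View pics/scene0.png

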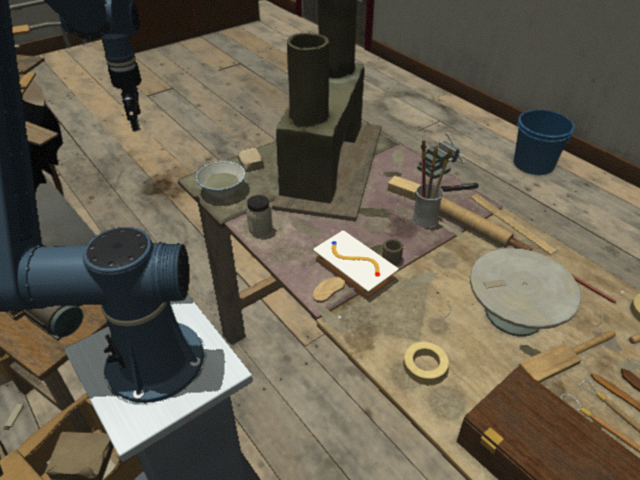

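View pics/side0.png

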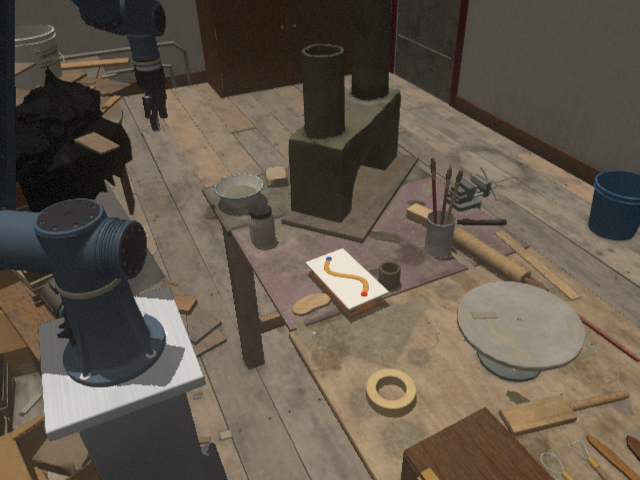

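The scene view shows the panel with its red dot near (377,273) and blue dot near (333,243). The side view has them at (364,294) and (328,259). Next I'll measure these points.

```bash
cat > h.py <<'E'
from station import *
import cv2, numpy as np
from scipy.spatial.transform import Rotation as R
def ray(s,p):
    K=s["intrinsics"]; d=R.from_quat(s["attitude"]).apply(np.linalg.inv(K)@[p[0],p[1],1]); return np.array(s["eye"]),d
def plane(s,p,z):
    e,d=ray(s,p); return e+d*(z-e[2])/d[2]
def cen(m,roi):
    mm=np.zeros_like(m);x0,y0,x1,y1=roi;mm[y0:y1,x0:x1]=m[y0:y1,x0:x1]
    n,l,st,c=cv2.connectedComponentsWithStats(mm.astype(np.uint8))
    i=1+np.argmax(st[1:,4]); return c[i],st[i,4],l==i
def masks(im):
    hsv=cv2.cvtColor(im,cv2.COLOR_RGB2HSV).astype(int);h,s,v=hsv[...,0],hsv[...,1],hsv[...,2]
    red=((h<6)|(h>172))&(s>170)&(v>100); blue=(h>100)&(h<130)&(s>110)&(v>80)
    tape=(h>9)&(h<25)&(s>120)&(v>120); white=(s<60)&(v>190)
    return red,blue,tape,white
E
python3 - <<'E'
from h import *
np.set_printoptions(precision=4,suppress=True)
for n,roi in (("scene",(305,225,405,300)),("side",(300,242,392,312))):
    s=snapshot(n); r,b,t,w=masks(s["img"])
    cs={}
    for k,m in (("red",r),("blue",b),("tape",t),("white",w)):
        c,a,_=cen(m,roi); cs[k]=plane(s,c,.04); print(n,k,c,a,cs[k], 'depth pt', end=' ')
        e,d=ray(s,c); z=s["depth"][int(round(c[1])),int(round(c[0]))]; print(e+d*z)
    v=cs["blue"]-cs["red"]; print("len",np.linalg.norm(v),"ang",np.degrees(np.arctan2(v[1],v[0])),"mid",(cs["blue"]+cs["red"])/2)
    full=(r|b|t|w); c,a,mm=cen(full,roi); cnt=max(cv2.findContours(mm.astype(np.uint8),0,1)[0],key=cv2.contourArea)
    P=np.array([plane(s,p[0],.04)[:2] for p in cnt],np.float32); print(cv2.minAreaRect(P))
    x0,y0,x1,y1=roi; cv2.imwrite(f"pics/{n}_z.png",cv2.resize(s["img"][y0-15:y1+30,x0-30:x1+30,::-1],None,fx=4,fy=4))
E
```

```text
scene red [376.8333 273.9167] 12 [ 0.5385 -0.1274  0.04  ] depth pt [ 0.5366 -0.1292  0.0427]
scene blue [333.5 242.2] 10 [0.5258 0.029  0.04  ] depth pt [0.524  0.0268 0.0426]
scene tape [355.4239 257.9837] 184 [ 0.533  -0.0518  0.04  ] depth pt [ 0.5304 -0.0547  0.0438]
scene white [355.4823 259.7458] 2061 [ 0.529  -0.0568  0.04  ] depth pt [ 0.5299 -0.0558  0.0388]
len 0.15690566405491346 ang 94.6121952135946 mid [ 0.5321 -0.0492  0.04  ]
((0.5306245684623718, -0.051126956939697266), (0.11028153449296951, 0.2001688927412033), 4.830179691314697)
side red [363.5 293.5] 20 [ 0.5385 -0.125   0.04  ] depth pt [ 0.5369 -0.1279  0.0429]
side blue [328.1667 257.9167] 12 [0.5252 0.0325 0.04  ] depth pt [0.5242 0.0303 0.0418]
side tape [346.2212 275.894 ] 217 [ 0.5326 -0.0507  0.04  ] depth pt [ 0.5327 -0.0506  0.0399]
side white [346.07   277.7813] 2099 [ 0.5291 -0.0568  0.04  ] depth pt [ 0.5296 -0.0558  0.0391]
len 0.15808347919708451 ang 94.82680738260173 mid [ 0.5319 -0.0463  0.04  ]
((0.5304023623466492, -0.04921966791152954), (0.10902022570371628, 0.19928288459777832), 4.903178691864014)
```

```bash
python3 - <<'E'
from h import *
np.set_printoptions(precision=4,suppress=True,linewidth=200)
H=np.full((18,24),-1.)
for n in ("scene","side"):
    s=snapshot(n); r,b,t,w=masks(s["img"])
    if n=="side":
        m=(r|b|t); ys,xs=np.nonzero(m[242:312,300:392]); P=np.array([plane(s,(x+300,y+242),.041)[:2] for x,y in zip(xs,ys)])
        u=np.array([-.0845,.9964]);v=np.array([-.9964,-.0845]);q=(P-[.531,-.05]); a,bb=q@u*1e3,q@v*1e3
        k=abs(a)<85
        for x0 in range(-78,79,13):
            kk=k&(abs(a-x0)<5)&(abs(bb)<50)
            if kk.any(): print(x0,bb[kk].mean().round(1),'ref',round(26*np.sin(np.pi*a[kk].mean()/78),1))
    z=s["depth"]; yy,xx=np.nonzero(z>0); K=s["intrinsics"]
    d=np.c_[(xx-K[0,2])/K[0,0],(yy-K[1,2])/K[1,1],np.ones(len(xx))]*z[yy,xx][:,None]
    W=R.from_quat(s["attitude"]).apply(d)+s["eye"]
    g=((W[:,:2]-[0.2,-.4])/.05).astype(int); ok=(W[:,0]>.2)&(W[:,1]>-.4)&(g[:,0]<18)&(g[:,1]<24)
    np.maximum.at(H,(g[ok,0],g[ok,1]),W[ok,2])
print("rows x .2.., cols y -.4.. step .05, cm"); print((H*100).round().astype(int))
E
```

```text
-78 -0.4 ref -0.5
-65 -11.6 ref -12.8
-52 -20.6 ref -22.5
-39 -26.0 ref -26.0
-26 -23.0 ref -22.5
-13 -13.7 ref -12.7
0 -0.5 ref 0.0
13 11.8 ref 13.2
26 21.3 ref 22.6
39 26.0 ref 26.0
52 22.8 ref 22.5
65 13.4 ref 12.9
78 1.4 ref -1.1
rows x .2.., cols y -.4.. step .05, cm
[[-100 -100 -100 -100 -100 -100  -77  -77  -77  -77  -77  -77  -76  -77  -77   62   62   60   52   52  -75  -73  -72  -72]
 [-100 -100 -100 -100 -100  -77  -77  -77  -77  -77  -77  -77  -77  -77  -77  -77   58   60   58   50   33  -74  -73  -73]
 [   0    0    0    0    0    0  -77  -77  -77  -77  -77  -77  -77  -77    0    0    0    0   57   56   33  -75  -73  -73]
 [   1    1    1    1    1    1    1    1    1    1    1    5   11    1    0    5    6    6    6    0   -1  -76  -77  -73]
 [   3    3    1    1    1    0    1    1    1    1    1   11   11   11    0    6    5    3    6    0  -77  -77  -77  -77]
 [   3    3    1    1    4    4    4    5    5    1    1    1   10    2    0    6    6    6    6  -78  -78  -79  -78  -78]
 [   3    2    1    1    4    5    5    5    5    4    1    1    2   19   24    0    5   
[... 687 characters left out ...]
 24   23    3    3    3    2    3   25   25   53   53   51 -100 -100 -100 -100 -100]
 [  11 -100 -100    5    5    5    5   10   10    4    4    3    1    2   24   25   53    3   25   25 -100 -100 -100 -100]
 [   1    3    4    5    5    5    5    4    1    1    0    1    1    2    3   25   53   26 -100 -100 -100 -100 -100 -100]
 [   1    1    1    1    1    1    1    1    2    2    6    6    1    1    2    3   26   26 -100 -100 -100 -100 -100 -100]
 [   1    1    1    1    1    1    1    2    2    6    7    7    1    1    0    2    3    2    0 -100 -100 -100 -100 -100]
 [   0    0    0    0    0    0    0    1    1    2    8    8    0    0 -100 -100    2 -100 -100 -100 -100 -100 -100 -100]]
```

View pics/side_z.png

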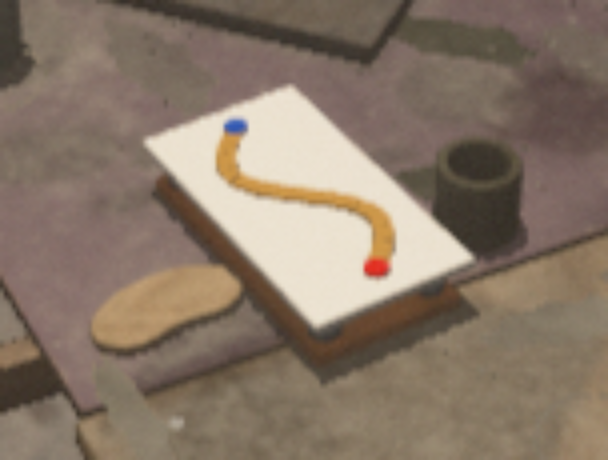

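The tape centre line fits the given formula to about 1 mm, and the stove is the obstacle at x>0.5, y>0.2. I'll close the fingers and swing in on the near side of the stove.

Emit:
{"method": "jog_arm", "body": {
  "motion": [
    [0.8,-3,0.3,3,255],
    [0.8,-3.5,0.3,3,255],
    [0.8,-3.5,0.3,3,255],
    [0.8,-3.5,0.3,3,255],
    [0.8,-3.5,0,3,255],
    [0.8,-3.5,0,3,255],
    [0.8,-3.5,0,3,255],
    [0.8,-3.5,0,3,255],
    [0.8,-3.5,0,3,255],
    [0.8,-3.5,0,3,255]
  ],
  "squeeze": 40
}}

```text
t: 1.13
tcp_pos: [0.3408, 0.2166, 0.2435]
tool_rot: [-0.066, 0.998, 0.004, 0.002]
force: [1.0, -0.8, -0.5]
finger_gap: -0.0
```

Emit:
{"method": "jog_arm", "body": {
  "motion": [
    [1.0,-3.5,0,-1,255],
    [1.2,-3.5,0,-1,255],
    [1.5,-3.5,0,0,255],
    [2,-3.4,0,0,255],
    [2,-3.4,-0.5,0,255],
    [2.2,-3.4,-1,0,255],
    [2.2,-3.4,-1,0,255],
    [2.2,-3.0,-1,0,255],
    [2.0,-2.0,-1,0,255],
    [0,0,0,0,255]
  ]
}}

```text
t: 1.97
tcp_pos: [0.5088, -0.0948, 0.2011]
tool_rot: [-0.045, 0.999, 0.001, 0.009]
force: [0.9, 0.6, 0.7]
finger_gap: -0.002
```

Emit:
{"method": "jog_arm", "body": {
  "motion": [
    [0,0,0,0,255],
    [0,0,0,0,255],
    [0,0,0,0,255]
  ]
}}

```text
t: 2.22
tcp_pos: [0.5082, -0.0954, 0.2001]
tool_rot: [-0.043, 0.999, 0.001, 0.008]
force: [0.1, 0.7, -0.2]
finger_gap: 0.0
```

```bash
python3 - <<'E'
from h import *
np.set_printoptions(precision=4,suppress=True)
s=sense(); print(s["t"],s["tcp_pos"],s["tool_rot"],s["force"])
c=snapshot("wrist"); cv2.imwrite("pics/w1.png",c["img"][:,:,::-1]); print(c["eye"],c["attitude"],c["intrinsics"])
E
```

```text
2.2167 [ 0.5082 -0.0954  0.2001] [-0.0434  0.999   0.0013  0.0079] [ 0.0636  0.7141 -0.2466]
[ 0.4396 -0.1025  0.341 ] [0.6688 0.7295 0.1066 0.0959] [[371.6483   0.     321.2923]
 [  0.     371.6483 243.6432]
 [  0.       0.       1.    ]]
```

View pics/w1.png

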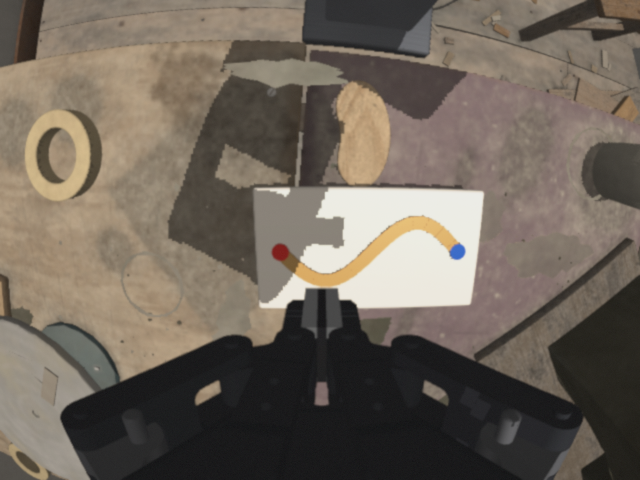

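In the wrist view the red dot is at (280,252) and the blue dot at (457,252). I'll cast these to cross-check.

```bash
python3 - <<'E'
from h import *
np.set_printoptions(precision=4,suppress=True)
c=snapshot("wrist");im=c["img"];K=c["intrinsics"]
hsv=cv2.cvtColor(im,cv2.COLOR_RGB2HSV).astype(int);h,s,v=hsv[...,0],hsv[...,1],hsv[...,2]
def cast(p,z=.041):
    d=np.array([p[0]-K[0,2],p[1]-K[1,2]]);r=np.hypot(*d);t=r/K[0,0]
    w=R.from_quat(c["attitude"]).apply(np.r_[np.sin(t)*d/r,np.cos(t)]);return (c["eye"]+w*(z-c["eye"][2])/w[2])[:2]
red=((h<8)|(h>172))&(s>150)&(v>60); blue=(h>100)&(h<130)&(s>110)&(v>80)
a,na,_=cen(red,(250,185,490,310));b,nb,_=cen(blue,(250,185,490,310))
A,B=cast(a),cast(b);print(a,na,b,nb,A,B,np.linalg.norm(B-A),(A+B)/2,np.degrees(np.arctan2(*(B-A)[::-1])))
tape=(h>8)&(h<26)&(s>90)
m0=(A+B)/2;u=(B-A)/np.linalg.norm(B-A);vv=np.array([-u[1],u[0]])
ys,xs=np.nonzero(tape[190:305,255:480]);P=np.array([cast((x+255,y+190)) for x,y in zip(xs,ys)])-m0
X,Y=P@u*1e3,P@vv*1e3
for x0 in range(-65,66,13):
    k=(abs(X-x0)<4)&(abs(Y)<45);print(x0,k.sum(),Y[k].mean().round(1),(26*np.sin(np.pi*X[k]/78)).mean().round(1))
E
```

```text
[279.63  252.185] 200 [456.8101 251.6519] 158 [ 0.5385 -0.1284] [0.5248 0.0269] 0.15589540481683895 [ 0.5316 -0.0507] 95.03938235400608
-65 146 -12.2 -12.8
-52 126 -21.6 -22.2
-39 117 -25.5 -25.9
-26 128 -21.6 -22.4
-13 165 -12.1 -12.9
0 170 0.8 0.1
13 161 13.4 12.9
26 138 22.7 22.4
39 117 25.9 25.9
52 128 22.3 22.4
65 141 12.8 12.9
```

Emit:
{"method": "jog_arm", "body": {
  "motion": [
    [0.5,-0.6,-2,-1,255],
    [0.5,-0.6,-2,0,255],
    [0.5,-0.6,-2,0,255],
    [0.5,-0.5,-2,0,255],
    [0.5,-0.5,-2,0,255],
    [0.4,-0.4,-1.5,0,255],
    [0,0,-1,0,255],
    [0,0,0,0,255],
    [0,0,0,0,255]
  ]
}}

```text
t: 3.07
tcp_pos: [0.5368, -0.1185, 0.0778]
tool_rot: [-0.042, 0.999, -0.0, 0.012]
force: [-0.1, -0.3, -0.3]
finger_gap: 0.002
```

```bash
python3 -c "
from h import *
np.set_printoptions(precision=4,suppress=True)
s=sense(); print(s['tcp_pos'],s['tool_rot'],s['force'])"
```

```text
[ 0.5368 -0.1185  0.0778] [-0.0415  0.9991 -0.0004  0.0125] [-0.1239 -0.2619 -0.2521]
```

Emit:
{"method": "jog_arm", "body": {
  "motion": [
    [0.1,-0.5,-0.5,0,255],
    [0.05,-0.4,-0.5,0,255],
    [0,-0.2,-0.5,0,255],
    [0,0,-0.5,0,255],
    [0,0,-0.5,0,255],
    [0,0,0,0,255],
    [0,0,0,0,255]
  ]
}}

```text
t: 3.65
tcp_pos: [0.5395, -0.1302, 0.0544]
tool_rot: [-0.042, 0.999, -0.002, 0.015]
force: [-0.7, -0.3, 0.7]
finger_gap: -0.003
```

```bash
cat > st.py <<'E'
from h import *
np.set_printoptions(precision=2,suppress=True)
s=sense(); q=(s['tcp_pos'][:2]-[.5313,-.05])*1e3
u=np.array([np.cos(np.radians(94.95)),np.sin(np.radians(94.95))]);v=np.array([-u[1],u[0]])
X=q@u;Y=q@v;print('t',s['t'],'X,Y',round(X,1),round(Y,1),'ref',round(26*np.sin(np.pi*X/78),1),'z',s['tcp_pos'][2]*1e3,'F',s['force'],'rot',s['tool_rot']*100)
# next deltas cm, 5 waypoints
for x in np.arange(round(X/13)*13,79,13)[:6]:
    p=x*u+26*np.sin(np.pi*x/78)*v; print(x,'delta cm from now',(p-q)/10)
E
python3 st.py
```

```text
t 3.65 X,Y -80.6 -1.2 ref 2.7 z 54.36146411040505 F [-0.69 -0.27  0.69] rot [-4.23 99.9  -0.17  1.51]
-78 delta cm from now [-0.15  0.25]
-65 delta cm from now [1.04 1.65]
-52 delta cm from now [1.87 3.03]
-39 delta cm from now [2.11 4.36]
-26 delta cm from now [1.65 5.62]
-13 delta cm from now [0.59 6.84]
```

Emit:
{"method": "jog_arm", "body": {
  "motion": [
    [-0.1,0.15,-0.5,0,255],
    [-0.05,0.1,-0.4,0,255],
    [0,0,-0.2,0,255],
    [0,0,0,0,255],
    [0,0,0,0,255]
  ]
}}

```text
t: 4.07
tcp_pos: [0.5376, -0.1271, 0.0421]
tool_rot: [-0.042, 0.999, -0.002, 0.015]
force: [0.9, -0.2, 0.2]
finger_gap: 0.003
```

```bash
python3 st.py
```

```text
t 4.0667 X,Y -77.4 0.4 ref -0.6 z 42.13796936543095 F [ 0.9  -0.2   0.16] rot [-4.24 99.9  -0.16  1.5 ]
-78 delta cm from now [ 0.04 -0.06]
-65 delta cm from now [1.22 1.35]
-52 delta cm from now [2.06 2.73]
-39 delta cm from now [2.29 4.05]
-26 delta cm from now [1.83 5.32]
-13 delta cm from now [0.77 6.53]
```

Emit:
{"method": "jog_arm", "body": {
  "motion": [
    [0.05,-0.1,-0.2,0,255],
    [0,0,-0.2,0,255],
    [0,0,-0.2,0,255],
    [0,0,-0.15,0,255],
    [0,0,0,0,255],
    [0,0,0,0,255]
  ]
}}

```text
t: 4.57
tcp_pos: [0.5382, -0.128, 0.0355]
tool_rot: [-0.043, 0.999, -0.002, 0.015]
force: [-0.7, 0.1, 4.3]
finger_gap: -0.001
```

```bash
python3 st.py
```

```text
t 4.5667 X,Y -78.4 -0.2 ref 0.4 z 35.45420821873266 F [-0.7   0.13  4.31] rot [-4.25 99.9  -0.17  1.52]
-78 delta cm from now [-0.02  0.03]
-65 delta cm from now [1.16 1.44]
-52 delta cm from now [2.   2.82]
-39 delta cm from now [2.23 4.14]
-26 delta cm from now [1.77 5.41]
-13 delta cm from now [0.71 6.62]
```

Emit:
{"method": "jog_arm", "body": {
  "motion": [
    [0,0,-0.08,0,255],
    [0.29,0.35,0,0,255],
    [0.3,0.36,0,0,255],
    [0.29,0.36,0,0,255],
    [0.28,0.37,0,0,255],
    [0,0,0,0,255]
  ]
}}

```text
t: 5.07
tcp_pos: [0.5511, -0.1142, 0.0355]
tool_rot: [-0.043, 0.999, -0.003, 0.016]
force: [-2.1, -0.9, 3.5]
finger_gap: 0.005
```

```bash
python3 st.py
```

```text
t 5.0667 X,Y -65.7 -14.2 ref -12.4 z 35.517874701917435 F [-2.07 -0.87  3.51] rot [-4.3  99.89 -0.32  1.55]
-65 delta cm from now [-0.13  0.06]
-52 delta cm from now [0.71 1.44]
-39 delta cm from now [0.94 2.76]
-26 delta cm from now [0.48 4.03]
-13 delta cm from now [-0.58  5.24]
0 delta cm from now [-1.98  6.42]
```

Emit:
{"method": "jog_arm", "body": {
  "motion": [
    [0.1,0.32,-0.05,0,255],
    [0.16,0.35,-0.05,0,255],
    [0.18,0.36,-0.02,0,255],
    [0.17,0.35,-0.02,0,255],
    [0.08,0.33,-0.02,0,255],
    [0.06,0.33,-0.02,0,255],
    [0,0,0,0,255]
  ]
}}

```text
t: 5.65
tcp_pos: [0.562, -0.0927, 0.0343]
tool_rot: [-0.044, 0.999, -0.005, 0.018]
force: [-2.0, -2.3, 5.4]
finger_gap: 0.0
```

```bash
python3 st.py
```

```text
t 5.65 X,Y -45.2 -26.9 ref -25.2 z 34.278831259061896 F [-2.01 -2.3   5.37] rot [-4.38 99.89 -0.48  1.8 ]
-39 delta cm from now [-0.15  0.61]
-26 delta cm from now [-0.6   1.87]
-13 delta cm from now [-1.66  3.09]
0 delta cm from now [-3.07  4.27]
13 delta cm from now [-4.48  5.45]
26 delta cm from now [-5.54  6.67]
```

Emit:
{"method": "jog_arm", "body": {
  "motion": [
    [-0.1,0.32,0,0,255],
    [-0.06,0.32,0,0,255],
    [-0.07,0.32,-0.02,0,255],
    [-0.1,0.32,-0.02,0,255],
    [-0.13,0.32,-0.02,0,255],
    [-0.18,0.31,-0.02,0,255],
    [0,0,0,0,255]
  ]
}}

```text
t: 6.23
tcp_pos: [0.5593, -0.073, 0.0346]
tool_rot: [-0.043, 0.999, -0.007, 0.023]
force: [-0.6, -2.2, 4.4]
finger_gap: 0.0
```

```bash
python3 st.py
```

```text
t 6.2333 X,Y -25.4 -25.9 ref -22.2 z 34.624851887140984 F [-0.58 -2.25  4.44] rot [-4.34 99.88 -0.66  2.29]
-26 delta cm from now [-0.33 -0.09]
-13 delta cm from now [-1.4   1.12]
0 delta cm from now [-2.8  2.3]
13 delta cm from now [-4.21  3.49]
26 delta cm from now [-5.27  4.7 ]
39 delta cm from now [-5.73  5.96]
```

Emit:
{"method": "jog_arm", "body": {
  "motion": [
    [-0.3,-0.05,-0.01,0,255],
    [-0.2,0,-0.01,0,255],
    [0,0,0,0,255]
  ]
}}

```text
t: 6.48
tcp_pos: [0.5562, -0.0729, 0.0349]
tool_rot: [-0.043, 0.999, -0.007, 0.026]
force: [0.8, -2.1, 4.6]
finger_gap: 0.002
```

```bash
python3 st.py
```

```text
t 6.4833 X,Y -25.0 -22.8 ref -21.9 z 34.94471567259688 F [ 0.81 -2.12  4.65] rot [-4.3  99.87 -0.67  2.56]
-26 delta cm from now [-0.02 -0.11]
-13 delta cm from now [-1.08  1.11]
0 delta cm from now [-2.49  2.29]
13 delta cm from now [-3.9   3.47]
26 delta cm from now [-4.96  4.68]
39 delta cm from now [-5.42  5.95]
```

Emit:
{"method": "jog_arm", "body": {
  "motion": [
    [-0.3,0.28,-0.04,0,255],
    [-0.3,0.28,-0.04,0,255],
    [-0.32,0.28,-0.03,0,255],
    [-0.34,0.29,-0.03,0,255],
    [0,0,0,0,255]
  ]
}}

```text
t: 6.9
tcp_pos: [0.544, -0.0618, 0.034]
tool_rot: [-0.042, 0.999, -0.008, 0.028]
force: [1.0, -0.5, 5.1]
finger_gap: -0.002
```

```bash
python3 st.py
```

```text
t 6.9 X,Y -12.9 -11.7 ref -12.9 z 33.99778822829945 F [ 0.96 -0.5   5.05] rot [-4.25 99.87 -0.76  2.76]
-13 delta cm from now [0.13 0.  ]
0 delta cm from now [-1.27  1.18]
13 delta cm from now [-2.68  2.37]
26 delta cm from now [-3.74  3.58]
39 delta cm from now [-4.2   4.84]
52 delta cm from now [-3.97  6.17]
```

Emit:
{"method": "jog_arm", "body": {
  "motion": [
    [-0.27,0.3,0,0,255],
    [-0.3,0.3,-0.01,0,255],
    [-0.32,0.29,-0.02,0,255],
    [-0.34,0.29,-0.02,0,255],
    [0,0,0,0,255]
  ]
}}

```text
t: 7.32
tcp_pos: [0.5306, -0.0489, 0.0336]
tool_rot: [-0.043, 0.999, -0.008, 0.028]
force: [1.1, -1.9, 4.1]
finger_gap: -0.002
```

```bash
python3 st.py
```

```text
t 7.3167 X,Y 1.2 0.6 ref 1.3 z 33.591919961679565 F [ 1.06 -1.87  4.13] rot [-4.26 99.87 -0.79  2.8 ]
0 delta cm from now [ 0.07 -0.11]
13 delta cm from now [-1.33  1.07]
26 delta cm from now [-2.39  2.28]
39 delta cm from now [-2.85  3.55]
52 delta cm from now [-2.62  4.87]
65 delta cm from now [-1.78  6.25]
```

Emit:
{"method": "jog_arm", "body": {
  "motion": [
    [-0.33,0.27,0.02,0,255],
    [-0.33,0.27,0.01,0,255],
    [-0.33,0.27,0,0,255],
    [-0.33,0.27,0,0,255],
    [0,0,0,0,255]
  ]
}}

```text
t: 7.73
tcp_pos: [0.5161, -0.0367, 0.034]
tool_rot: [-0.043, 0.999, -0.008, 0.028]
force: [2.1, -1.5, 4.9]
finger_gap: -0.003
```

```bash
python3 st.py
```

```text
t 7.7333 X,Y 14.6 14.0 ref 14.4 z 33.9877446251957 F [ 2.12 -1.46  4.89] rot [-4.26 99.87 -0.79  2.83]
13 delta cm from now [ 0.12 -0.15]
26 delta cm from now [-0.94  1.06]
39 delta cm from now [-1.4   2.33]
52 delta cm from now [-1.17  3.65]
65 delta cm from now [-0.33  5.03]
78 delta cm from now [0.85 6.44]
```

Emit:
{"method": "jog_arm", "body": {
  "motion": [
    [-0.26,0.26,0,0,255],
    [-0.23,0.27,-0.01,0,255],
    [-0.21,0.27,-0.01,0,255],
    [-0.18,0.27,0,0,255],
    [0,0,0,0,255]
  ]
}}

```text
t: 8.15
tcp_pos: [0.5056, -0.0248, 0.0337]
tool_rot: [-0.043, 0.999, -0.008, 0.028]
force: [1.6, -2.3, 5.5]
finger_gap: 0.003
```

```bash
python3 st.py
```

```text
t 8.15 X,Y 27.3 23.4 ref 23.2 z 33.6519111111962 F [ 1.65 -2.34  5.54] rot [-4.27 99.87 -0.79  2.78]
26 delta cm from now [ 0.1  -0.13]
39 delta cm from now [-0.36  1.14]
52 delta cm from now [-0.12  2.46]
65 delta cm from now [0.71 3.84]
78 delta cm from now [1.9  5.25]
```

Emit:
{"method": "jog_arm", "body": {
  "motion": [
    [-0.13,0.29,0.02,0,255],
    [-0.09,0.3,0,0,255],
    [-0.06,0.3,0,0,255],
    [0,0.28,0,0,255],
    [0,0,0,0,255]
  ]
}}

```text
t: 8.57
tcp_pos: [0.4996, -0.0113, 0.0334]
tool_rot: [-0.043, 0.999, -0.007, 0.025]
force: [3.9, -1.2, 5.1]
finger_gap: 0.003
```

```bash
python3 st.py
```

```text
t 8.5667 X,Y 41.3 28.3 ref 25.9 z 33.41837487111323 F [ 3.94 -1.22  5.12] rot [-4.3  99.87 -0.74  2.51]
39 delta cm from now [ 0.25 -0.21]
52 delta cm from now [0.48 1.12]
65 delta cm from now [1.32 2.5 ]
78 delta cm from now [2.5 3.9]
```

Emit:
{"method": "jog_arm", "body": {
  "motion": [
    [0.25,0.02,0.03,0,255],
    [0.18,0.1,0.02,0,255],
    [0.1,0.3,0,0,255],
    [0,0,0,0,255]
  ]
}}

```text
t: 8.9
tcp_pos: [0.4991, -0.005, 0.033]
tool_rot: [-0.044, 0.999, -0.006, 0.019]
force: [3.9, -0.9, 4.9]
finger_gap: 0.0
```

```bash
python3 st.py
```

```text
t 8.9 X,Y 47.6 28.2 ref 24.5 z 33.010536026530175 F [ 3.88 -0.85  4.93] rot [-4.36 99.88 -0.61  1.93]
52 delta cm from now [0.53 0.49]
65 delta cm from now [1.36 1.86]
78 delta cm from now [2.55 3.27]
```

Emit:
{"method": "jog_arm", "body": {
  "motion": [
    [0.35,-0.02,0.04,0,255],
    [0.2,0,0.03,0,255],
    [0,0,0,0,255]
  ]
}}

```text
t: 9.15
tcp_pos: [0.4993, -0.0033, 0.0329]
tool_rot: [-0.044, 0.999, -0.005, 0.014]
force: [2.7, -1.5, 5.2]
finger_gap: 0.004
```

```bash
python3 st.py
```

```text
t 9.15 X,Y 49.3 27.8 ref 23.8 z 32.87993397395255 F [ 2.74 -1.53  5.21] rot [-4.43 99.89 -0.48  1.37]
52 delta cm from now [0.51 0.32]
65 delta cm from now [1.34 1.69]
78 delta cm from now [2.53 3.1 ]
```

Emit:
{"method": "jog_arm", "body": {
  "motion": [
    [0.4,-0.05,0.08,0,255],
    [0.3,-0.05,0.04,0,255],
    [0,0,0,0,255]
  ]
}}

```text
t: 9.4
tcp_pos: [0.4993, -0.0021, 0.033]
tool_rot: [-0.045, 0.999, -0.003, 0.006]
force: [3.2, -0.3, 5.6]
finger_gap: 0.002
```

```bash
python3 st.py
```

```text
t 9.4 X,Y 50.5 27.7 ref 23.3 z 32.95746750008262 F [ 3.2  -0.26  5.59] rot [-4.49 99.9  -0.3   0.62]
52 delta cm from now [0.51 0.2 ]
65 delta cm from now [1.34 1.57]
78 delta cm from now [2.53 2.98]
```

```bash
python3 -c "
from h import *
np.set_printoptions(precision=4,suppress=True)
s=sense(); print(s['q'],s['qd'],s['tau'],s['force'],s['ft_torque'])
c=snapshot('side');cv2.imwrite('pics/s2.png',cv2.resize(c['img'][180:340,230:450,::-1],None,fx=3.5,fy=3.5))
s=sense();print(s['tcp_pos'],s['force'])"
```

```text
[-0.2269  0.6997  1.8999 -0.0048  0.5286 -1.8834] [0.0068 0.0003 0.0192 0.0008 0.0084 0.0065] [  0.9418 -36.2097  -2.7007   0.1519   1.1109   0.0025] [ 3.2035 -0.2599  5.5935] [-0.2879 -0.5392  0.026 ]
[ 0.4991 -0.002   0.0329] [ 1.8374 -2.3557  5.1995]
```

View pics/s2.png

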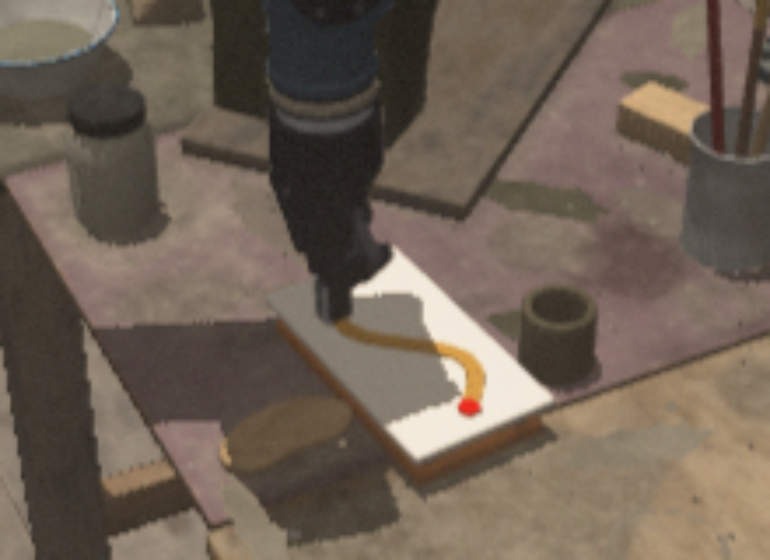

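The side view shows the fingertips on the tape (around (335,318) in the crop), the panel pressed down and the neighbouring objects undisturbed. I'll push more firmly in +x to get past the stiction.

Emit:
{"method": "jog_arm", "body": {
  "motion": [
    [0.6,0,0.05,0,255],
    [0.4,0.05,0.03,0,255]
  ]
}}

```text
t: 9.62
tcp_pos: [0.5019, 0.0004, 0.0327]
tool_rot: [-0.045, 0.999, -0.001, -0.002]
force: [-0.3, -2.3, 5.4]
finger_gap: 0.002
```

```bash
python3 st.py
```

```text
t 9.6167 X,Y 52.7 24.9 ref 22.1 z 32.715340030790216 F [-0.27 -2.32  5.42] rot [-4.52 99.9  -0.11 -0.16]
52 delta cm from now [ 0.25 -0.05]
65 delta cm from now [1.08 1.33]
78 delta cm from now [2.27 2.74]
```

Emit:
{"method": "jog_arm", "body": {
  "motion": [
    [0.35,0,0.08,0,255],
    [0.3,0.3,0.05,0,255],
    [0,0,0,0,255]
  ]
}}

```text
t: 9.87
tcp_pos: [0.5023, 0.0052, 0.033]
tool_rot: [-0.045, 0.999, 0.0, -0.008]
force: [3.4, 0.1, 5.5]
finger_gap: -0.0
```

```bash
python3 st.py
```

```text
t 9.8667 X,Y 57.5 24.2 ref 19.1 z 32.95056127244614 F [3.41 0.07 5.49] rot [-4.54 99.89  0.03 -0.84]
52 delta cm from now [ 0.21 -0.54]
65 delta cm from now [1.05 0.84]
78 delta cm from now [2.23 2.25]
```

Emit:
{"method": "jog_arm", "body": {
  "motion": [
    [0.6,-0.1,0.06,0,255],
    [0.6,-0.05,0.04,0,255],
    [0.4,0,0.02,0,255]
  ]
}}

```text
t: 10.12
tcp_pos: [0.5057, 0.0072, 0.0325]
tool_rot: [-0.046, 0.999, 0.003, -0.022]
force: [-1.0, -4.1, 5.4]
finger_gap: -0.0
```

```bash
python3 st.py
```

```text
t 10.1167 X,Y 59.2 20.6 ref 17.8 z 32.46162265715638 F [-1.02 -4.13  5.41] rot [-4.62 99.87  0.34 -2.2 ]
65 delta cm from now [0.71 0.64]
78 delta cm from now [1.89 2.05]
```

Emit:
{"method": "jog_arm", "body": {
  "motion": [
    [0.5,0.1,0.08,0,255],
    [0.4,0.15,0.06,0,255],
    [0.35,0.2,0.04,0,255]
  ]
}}

```text
t: 10.37
tcp_pos: [0.5081, 0.0135, 0.0328]
tool_rot: [-0.047, 0.998, 0.005, -0.033]
force: [-0.6, -3.9, 4.6]
finger_gap: -0.003
```

```bash
python3 st.py
```

```text
t 10.3667 X,Y 65.2 17.7 ref 12.8 z 32.80468988723076 F [-0.6  -3.86  4.6 ] rot [-4.69 99.83  0.51 -3.34]
65 delta cm from now [0.47 0.02]
78 delta cm from now [1.65 1.43]
```

Emit:
{"method": "jog_arm", "body": {
  "motion": [
    [0.5,-0.05,0.12,0,255],
    [0.5,-0.05,0.08,0,255],
    [0.4,0,0.05,0,255],
    [0.3,0,0.03,0,255]
  ]
}}

```text
t: 10.7
tcp_pos: [0.5094, 0.0158, 0.0336]
tool_rot: [-0.048, 0.997, 0.008, -0.051]
force: [-0.9, -4.0, 4.4]
finger_gap: -0.0
```

```bash
python3 st.py
```

```text
t 10.7 X,Y 67.4 16.1 ref 10.7 z 33.5778346709198 F [-0.87 -3.96  4.44] rot [-4.85 99.75  0.78 -5.09]
65 delta cm from now [ 0.33 -0.22]
78 delta cm from now [1.51 1.19]
```

Emit:
{"method": "jog_arm", "body": {
  "motion": [
    [0.8,-0.15,0.05,5,255],
    [0.8,-0.1,0.05,-5,255]
  ]
}}

```text
t: 10.87
tcp_pos: [0.5143, 0.0163, 0.0334]
tool_rot: [-0.05, 0.997, 0.011, -0.063]
force: [-3.6, 0.3, 5.9]
finger_gap: 0.0
```

```bash
python3 st.py
```

```text
t 10.8667 X,Y 67.5 11.2 ref 10.7 z 33.43729124271796 F [-3.56  0.27  5.88] rot [-5.03 99.67  1.1  -6.29]
65 delta cm from now [-0.16 -0.26]
78 delta cm from now [1.02 1.14]
```

Emit:
{"method": "jog_arm", "body": {
  "motion": [
    [0.5,0.35,0.02,4,255],
    [0.5,0.35,0.02,-4,255]
  ]
}}

```text
t: 11.03
tcp_pos: [0.5171, 0.024, 0.0329]
tool_rot: [-0.05, 0.996, 0.012, -0.071]
force: [-1.8, -3.1, 6.1]
finger_gap: -0.001
```

```bash
python3 st.py
```

```text
t 11.0333 X,Y 75.0 7.7 ref 3.1 z 32.92548676776425 F [-1.79 -3.13  6.09] rot [-5.04 99.61  1.22 -7.14]
78 delta cm from now [0.74 0.37]
```

Emit:
{"method": "jog_arm", "body": {
  "motion": [
    [0.8,-0.05,0.2,5,255],
    [0.7,0.1,0.1,-5,255]
  ]
}}

```text
t: 11.2
tcp_pos: [0.522, 0.0269, 0.0348]
tool_rot: [-0.051, 0.995, 0.015, -0.083]
force: [-2.4, -2.0, 4.8]
finger_gap: -0.004
```

```bash
python3 st.py
```

```text
t 11.2 X,Y 77.4 2.7 ref 0.6 z 34.7819294996612 F [-2.43 -1.99  4.82] rot [-5.15 99.51  1.45 -8.3 ]
78 delta cm from now [0.26 0.08]
```

Emit:
{"method": "jog_arm", "body": {
  "motion": [
    [0.5,0.1,0.05,4,255],
    [0.3,0.05,0.05,-4,255]
  ]
}}

```text
t: 11.37
tcp_pos: [0.5233, 0.0297, 0.0349]
tool_rot: [-0.052, 0.994, 0.016, -0.091]
force: [1.1, -1.3, 5.1]
finger_gap: -0.0
```

```bash
python3 st.py
```

```text
t 11.3667 X,Y 80.1 1.1 ref -2.2 z 34.94816951491728 F [ 1.1  -1.32  5.07] rot [-5.2  99.44  1.56 -9.1 ]
78 delta cm from now [ 0.13 -0.2 ]
```

The stroke reached the blue dot, passing within about 2–3 mm of its centre. Now I'll lift straight off.

Emit:
{"method": "jog_arm", "body": {
  "motion": [
    [0,0,0.4,0,255],
    [0,0,0.8,0,255],
    [0,0,1.5,0,255],
    [0,0,2,0,255],
    [0,0,2,0,255],
    [0,0,2.5,0,255],
    [0,0,2.5,0,255],
    [0,0,2,0,255],
    [0,0,0,0,255],
    [0,0,0,0,255]
  ]
}}

```text
t: 12.2
tcp_pos: [0.499, 0.0382, 0.1735]
tool_rot: [-0.057, 0.991, 0.023, -0.116]
force: [0.1, 0.1, -0.3]
finger_gap: -0.001
```

```bash
python3 st.py; python3 - <<'E'
from h import *
for n,roi in (("scene",(220,180,420,320)),("side",(230,180,430,330))):
    c=snapshot(n);x0,y0,x1,y1=roi;cv2.imwrite(f'pics/{n}_end.png',cv2.resize(c['img'][y0:y1,x0:x1,::-1],None,fx=3.5,fy=3.5))
    r,b,t,w=masks(c['img'])
    p,a,_=cen(r,(300,225,405,312)); e,d=ray(c,p); print(n,p,plane(c,p,.041),c['depth'][int(round(p[1])),int(round(p[0]))]*d+e)
    m,a,mm=cen(w&(c['depth']>0),(300,225,405,312)); ys,xs=np.nonzero(mm); print('white z median',np.median([(ray(c,(x,y))[1]*c['depth'][y,x]+c['eye'])[2] for x,y in zip(xs,ys)]))
E
```

```text
t 12.2 X,Y 90.7 24.5 ref -12.7 z 173.45013586790944 F [ 0.09  0.11 -0.31] rot [ -5.68  99.14   2.3  -11.59]
scene [376.83333333 273.91666667] [ 0.53774999 -0.12808623  0.041     ] [ 0.53743779 -0.1283909   0.04144205]
white z median 0.04006162276853109
side [363.5 293.5] [ 0.53793516 -0.12601998  0.041     ] [ 0.53589542 -0.12956769  0.04457527]
white z median 0.039866258054109815
```

View pics/side_end.png

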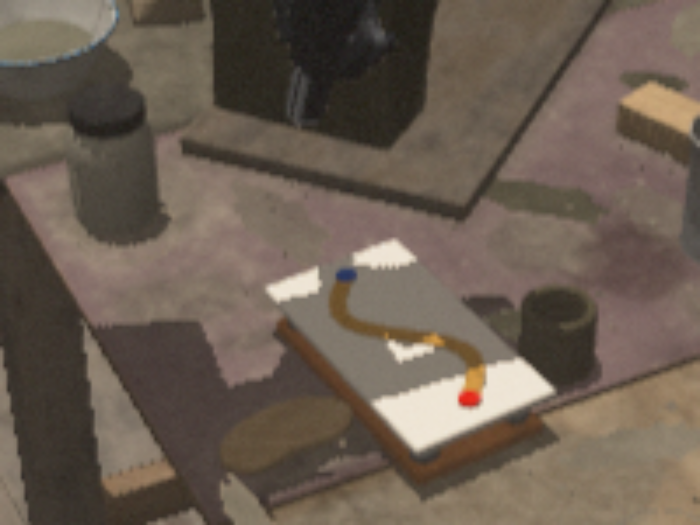

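The panel is back up at 40 mm, and the rib, tube and jar are where they were. The fingers are clear. I'm handing the job in.

```bash
python3 -c "
from station import *
print(sign_off())"
```

```text
the job is handed in; nothing more can be done
None
```

I rubbed the tape down in one unbroken stroke from the red dot to the blue dot with the fingers shut. I then lifted straight off and handed the job in at about 12 s of the 45 s.

**Pressing:** At every point I checked along the stroke, the panel was pressed down about 4.5 to 9 mm, judged from tool height and force. The force was 3.5 to 6.1 N, below the 7 N at which it bottoms out.

**After lift-off:** The panel surface read 39.9 and 40.1 mm in the two cameras, so it is back up. The tool force was about zero. The red dot had not moved, and the rib, tube and jar looked undisturbed in the side picture. I did not check the tape roll or bowl separately.

**What was less good:**
- **Off centre:** Where the tape turns, the fingertips stuck a little. They ran up to about 4 mm to one side around the second bend, against a tape half-width of 6 mm. They passed the blue dot about 2 to 3 mm off its centre.
- **Tilt:** The tool was within about 3° of vertical for most of the stroke. It then drifted as I corrected the path, to about 10° at the blue dot, and I had no tilt command to correct it.
- **Wrist turns:** Near the end I added small turns of the wrist, 4 to 5° back and forth, to free the tip.

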